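Set and lock the bag-length stop

TASK

Set the bag-length stop on the bench: push its sliding carriage along the rail until it is right up against the end block, then tighten the wing screw on top with repeated fingertip strokes on its wings, clockwise seen from above, until it turns no further. Only push with the fingertips, gently: do not grip or lift the carriage or its screw, and leave the lidded cup, the tape roll and the loose cap where they stand.

Things in the scene. Friction and masses are not known exactly. Their poses are not given: they have to be found in the camera images.
- stop_base: fixed aluminium base plate, 110 x 240 x 10 mm, on the bench, yaw -pi/2 +- 0.2; steel rail (top at z 20 mm) along it. Origin: centre of the underside; x across the plate (to the robot's right); y along the rail, away from the robot, to the end block; z up. The dark end block (80 x 22 mm, top at z 41 mm) stands at the +y end, inner face at y = +96 mm.
- carriage: grey saddle on the rail, 88 (x) x 100 (y) mm, z 12 to 44 mm, 0.7 kg, with the wing screw on top, an upright aluminium plate along its right (+x) side (inner face x +44 mm, top z 82 mm) and a 16 mm wide stop arm out to x +125 mm. Origin: under its centre, at bench height; axes as stop_base. Slides along y against about 6 N, stays where left; could be lifted off, which is forbidden.
- stop_slide (a joint): position of the carriage along the rail, m: 0 = far from the end block, 0.09 = its +y face touching the end block. Starts between 0 and 0.04. The carriage's origin is at y = value - 0.044 in the frame of stop_base.
- push_face (a point): centre of the saddle's upright -y face (88 mm wide, z 12 to 44 mm), the one away from the end block; pushed in +y it sends the carriage home.
- wing_screw (a joint): turn of the black wing screw about its vertical axis, rad: grows clockwise seen from above (tightening), hard stop at 6.5 = fully tight; starts at 1.2 to 2.6. At 0 the wings lie along y of the carriage; the wing of wing_tip points at world angle (yaw + pi/2 - value). Takes about 0.07 N m; stays where left, keeps its height.
- screw_axis (a point): point on the screw's vertical axis, 66 mm above the bench, at mid-height of the wings; the carriage's centre in x and y. The hub has a radius of 14 mm at its foot, 10 mm at its top (z 48 to 74 mm), with a 10 mm stud up to z 86 mm.
- wing_tip (a point): outer end of one wing at mid-height, 40 mm from the axis. Two alike wings half a turn apart: upright blades 7 mm thick, z 54 to 78 mm, reaching 40 mm from the axis. The carriage's upright plate is 44 mm from the axis on its +x side, so a finger strokes the wings on the open left side (-x) and in front and behind.
- lidded_cup: white sample cup with a blue-grey lid, 64 mm wide, 58 mm high, loose on the bench right of the base plate's near end; bystander. Origin: centre of its underside.
- tape_roll: roll of beige packing tape lying flat, 90 mm across, 48 mm high, loose on the bench beyond and left of the end block; bystander. Origin: centre of its underside.
- cap: ribbed bottle cap lying flat, 77 mm across, 18 mm high, loose on the bench right of the base plate's far end; bystander. Origin: centre of its underside.

How it is judged:
By the outcome, as a careful person would: the job done as asked, in the order asked, and still so for the second after the job is handed in, with the robot touching nothing.
It also fails if it takes over 51 s, if anything falls off the work surface, if the arm or the gripper's body presses on something with over 40 N, if the wrist force passes 120 N, or if a joint passes its speed limit or range.

ROBOT

A 6-joint arm with a two-finger parallel gripper is mounted at the origin on a cart in front of the work surface, level with it; the furniture and walls round the work are solid. World frame = base frame: x ahead of the robot, y to its left, z up, the work surface at z = 0. Lengths are in mm, angles in rad, forces in N, time in s.
With the tool pointing down it reaches from about 275 to 850 mm from the base axis. Payload 5.2 kg.
Tool frame: the origin (TCP) lies midway between the tips of the shut fingers; the grasp point (between the pads) lies 19 mm behind it; z points along the fingers, y is the line along which they close (so a half turn about z gives the same grasp; the last joint's range is limited). The gripper opens to 85 mm and grips with 20 to 120 N. Pads are 22 mm wide; open, the fingers measure 114 mm over their backs; the gripper's body (76 mm by 85 mm) begins 54 mm behind the grasp point. The pads swing forward as they close: fully open they stand 13 mm farther back than shut.
Start: joints at [-0.203, 0.259, 1.535, -0, 1.348, -0.203], TCP at [550.005, 0.023, 231.31] pointing down, gripper open.
Joint ranges: [-3.14, 3.14], [-0.91, 2.08], [0.19, 2.58], [-1.22, 4.36], [0.22, 2.71], [-3.12, 3.12]. Speed limits (rad/s): [2.57, 2.57, 3.14, 3.14, 3.14, 3.14].

INTERFACE

Orientations are given as a unit quaternion [w, x, y, z].
In Python, from plant import ctrl gives the robot as it stands.
- The arm moves only by the shell command python3 -m creep 'ROWS'. ROWS is JSON, a list of rows, each an object with "linear": the shift along the world's x, y, z in mm, a list of three; "roll": the turn about the world's z in rad; "hand": the opening, from -1 (shut) to 1 (fully open). A call has exactly 8 rows; each row is the pose to reach, as a shift and turn from the pose commanded when the call began; what a row does not reach only later rows make up. A row lasts 1/10 s, in which the tool goes at most 50 mm and 8.59 degrees, less where a joint would pass 70% of its speed; a pose out of reach is approached as far as the arm can. A call with a gripper value outside its range is refused whole. The fingers move at their own pace and stop on an object; the grip force is fixed at half the most. Time passes only in rows, so rows that repeat a pose let the fingers close, or fill a call up. It gives the time, the measured TCP pose, the force, the opening and the grip force at its end, in the units of the state.
- ctrl.get_state(): the state, without advancing time (a new reading comes with each control period).
- ctrl.get_image(name): name is "scene" or "side" or "wrist"; returns (picture, depth): 420x560x3 uint8, blue, green, red; 420x560 float32, mm along the optical axis (not along the pixel's ray), 0 where there is no reading.
- ctrl.camera_params(name): a dict with "fx", "fy", "cx", "cy" (pixels), "R" (3x3) and "t" (3): a world point X has camera coordinates R X + t. Camera axes: x right, y down, z forward; pixel columns grow to the right and rows downward; lengths in mm; the calibration is good to about 2 mm. A picture is of the moment at which its call begins: read the wrist's pose just before it. camera_params takes no time and is no camera call; for the wrist camera it gives the pose at the moment of the call.
- ctrl.close_job(): hands the job in; it is judged then, once.
The state is a dict: "t": time; "joint_pos": joint angles; "dq": joint speeds; "effort": joint torques, N m; "ee_pos": TCP position; "tcp_rot": TCP orientation; "force": force on the tool from outside, world axes, zero at the start; "wrist_torque": the same for the moment, N m; "gripper_width": finger opening in mm; "finger_force": force on a finger pad.
Only numpy, scipy, OpenCV 4.12 (cv2) and the standard library are available. Lean on these libraries where they do the work, as an engineer would, in place of code of your own. Each camera call takes 0.05 s, during which the arm holds its last target. There are 200 camera calls.

## Working session

There is one attempt and no reset: what is moved stays moved. The work goes in short steps, Python scripts to look and compute and a shell command to move; the robot and the scene stay as the last step left them, time stands still between calls to the robot, and variables do not carry over. Pictures are saved under pics/ and viewed, at most 10 in all, crops included, and the job is handed in when it is done.

```bash
mkdir -p pics; ls
cat > h.py <<'E'
import numpy as np,cv2
from plant import ctrl
def cloud(name):
    p=ctrl.camera_params(name); im,d=ctrl.get_image(name)
    R=np.array(p["R"]);t=np.array(p["t"])
    v,u=np.mgrid[:420,:560]
    c=np.stack([(u-p["cx"])/p["fx"]*d,(v-p["cy"])/p["fy"]*d,d],-1)
    X=(c-t)@R; X[d==0]=np.nan
    return im,X
E
python3 - <<'E'
from h import *
s=ctrl.get_state();print(s)
ims=[]
for n in("scene","side"):
    im,X=cloud(n);np.save(n+".npy",X);ims.append(im);print(n,ctrl.camera_params(n))
cv2.imwrite("pics/a.png",cv2.resize(np.hstack(ims),(800,300)));
cv2.imwrite("pics/scene.png",ims[0]);cv2.imwrite("pics/side.png",ims[1])
E
```

```text
pics
{'t': 0.0, 'joint_pos': array([-2.02817769e-01,  2.59375034e-01,  1.53609897e+00, -6.71119374e-06,
        1.34797292e+00, -2.02803767e-01]), 'dq': array([ 6.25352774e-04,  1.96390463e-05, -1.10712397e-03, -1.17982127e-05,
        1.79556252e-03, -1.59546598e-03]), 'effort': array([ 1.06436883e-04, -4.46029150e+01, -2.90570551e+01, -7.42485804e-05,
        1.18754001e-02, -2.51378208e-05]), 'ee_pos': array([5.49474307e+02, 1.19443443e-01, 2.30451064e+02]), 'tcp_rot': array([-7.72398376e-04,  7.07110901e-01,  7.07102053e-01, -5.12830555e-04]), 'force': array([-0.12832686,  0.37399321, -0.27044476]), 'wrist_torque': array([-0.01294846,  0.01393911, -0.01136086]), 'finger_force': 0.0, 'gripper_width': 85.33894414426463}
scene {'fx': 454.00033776953177, 'fy': 454.00033776953177, 'cx': 276.4249539283534, 'cy': 206.7525997955535, 'R': array([[-0.8848297 , -0.46584332, -0.00814846],
       [-0.27313677,  0.53280999, -0.80094308],
       [ 0.37745556, -0.70647259, -0.59868504]]), 't': array([397.44660308, 320.50163824, 533.62347519])}
side {'fx': 482.0432946148729, 'fy': 482.0432946148729, 'cx': 279.06634924273396, 'cy': 214.8104291900291, 'R': array([[-0.93672058, -0.35006858,  0.0025595 ],
       [-0.14892606,  0.3918614 , -0.90789078],
       [ 0.31682106, -0.85082115, -0.41919897]]), 't': array([451.28078355, 227.50472114, 537.89041451])}
```

View pics/scene.png

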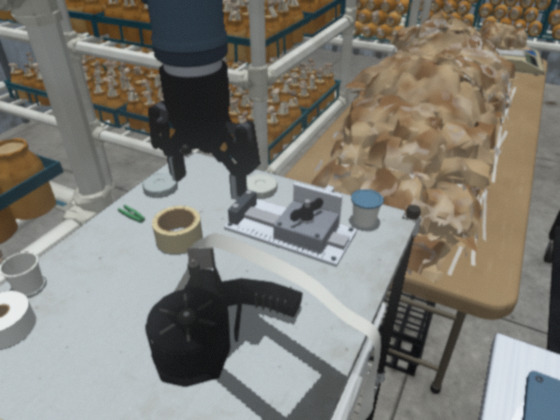

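The picture shows the stop at px ~(230-350,190-255), with the wing screw at ~(308,208), end block at (241,208), cup at (366,208) and tape at (178,228). Next I measure with the point cloud.

```bash
python3 - <<'E'
from h import *
for n in("scene","side"):
    X=np.load(n+".npy");P=X.reshape(-1,3);P=P[~np.isnan(P[:,0])]
    P=P[(P[:,0]>280)&(P[:,0]<850)&(abs(P[:,1])<350)]
    for lo,hi in((6,14),(42,47),(36,41.5),(50,90)):
        Q=P[(P[:,2]>lo)&(P[:,2]<hi)]
        # cluster on 5mm grid
        g=np.zeros((120,150),np.uint8);i=((Q[:,0]-280)/5).astype(int);j=((Q[:,1]+350)/5).astype(int);g[i,j]=1
        k,l,st,c=cv2.connectedComponentsWithStats(cv2.dilate(g,np.ones((3,3))))
        for m in range(1,k):
            q=Q[l[i,j]==m]
            if len(q)<60: continue
            r=cv2.minAreaRect(q[:,:2].astype(np.float32));print(n,lo,hi,len(q),np.round(r[0]),np.round(r[1]),round(r[2],1),"med z",np.median(q[:,2]).round(1),q.max(0).round())
E
python3 - <<'E'
import cv2
im=cv2.imread('pics/side.png');cv2.imwrite('pics/side2.png',im)
E
```

```text
scene 6 14 456 [348. -72.] [64. 41.] 9.6 med z 11.8 [382. -49.  14.]
scene 6 14 1696 [ 503. -212.] [310. 134.] 27.6 med z 11.5 [ 660. -159.   14.]
scene 6 14 342 [531. 110.] [114.  58.] 36.2 med z 8.6 [594. 146.  14.]
scene 6 14 131 [609. -28.] [49. 84.] 43.5 med z 7.7 [640. -13.  14.]
scene 6 14 312 [ 622. -293.] [ 64. 104.] 30.7 med z 11.6 [ 654. -256.   14.]
scene 6 14 109 [710. -88.] [106.  39.] 45.0 med z 10.6 [760. -63.  14.]
scene 6 14 77 [ 743. -135.] [49. 12.] 42.9 med z 10.3 [ 758. -114.   14.]
scene 6 14 170 [799. 181.] [19. 68.] 4.8 med z 10.0 [812. 215.  14.]
scene 6 14 91 [ 835. -123.] [29. 28.] 31.8 med z 10.4 [ 850. -113.   14.]
scene 6 14 65 [ 837. -226.] [61. 16.] 79.2 med z 9.8 [ 850. -198.   14.]
scene 42 47 1332 [515.  35.] [197. 156.] 88.7 med z 45.0 [595. 133.  47.]
scene 42 47 1143 [ 506. -233.] [101.  95.] 1.8 med z 45.4 [ 557. -185.   47.]
scene 42 47 415 [ 568. -100.] [189.  45.] 17.5 med z 44.3 [654. -50.  47.]
scene 42 47 60 [614.  -2.] [21. 58.] 14.4 med z 44.4 [631.  29.  47.]
scene 42 47 168 [ 647. -230.] [21. 79.] 0.4 med z 43.1 [ 658. -190.   47.]
sc
[... 2383 characters left out ...]
 [41. 91.] 43.8 med z 38.8 [648. -11.  41.]
side 36 41.5 64 [620.  -9.] [44. 15.] 75.1 med z 38.8 [626.  14.  41.]
side 36 41.5 168 [ 647. -229.] [22. 82.] 0.1 med z 40.5 [ 657. -188.   41.]
side 36 41.5 244 [ 719. -106.] [80. 81.] 66.3 med z 38.7 [757. -66.  41.]
side 36 41.5 332 [807. 161.] [17. 67.] 47.8 med z 39.6 [837. 189.  41.]
side 50 90 386 [ 420. -323.] [62. 53.] 0.4 med z 57.0 [ 451. -297.   60.]
side 50 90 1176 [ 495. -255.] [94. 96.] 22.5 med z 69.7 [ 555. -193.   87.]
side 50 90 4487 [585.  35.] [117. 218.] 35.9 med z 57.9 [649. 134.  68.]
side 50 90 134 [ 599. -108.] [91. 13.] 10.9 med z 51.8 [642. -93.  56.]
side 50 90 304 [623. 309.] [59. 24.] 3.2 med z 88.6 [653. 322.  90.]
```

View pics/side.png

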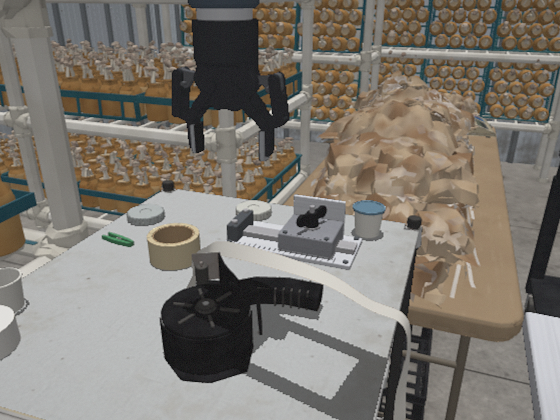

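Side view agrees: screw at (310,215), cup (368,218), tape (173,245). From the clouds, the end block is at (647.5,-229.5) and base yaw ≈ -π/2. The saddle is centred near (505.5,-229.5), so slide ≈ 0.009 and push face x ≈ 455. I'll go behind it with the fingers shut.

```bash
python3 -m creep '[{"linear":[-15,-28,0],"roll":0.14,"hand":-1},{"linear":[-32,-57,0],"roll":0.28,"hand":-1},{"linear":[-49,-86,0],"roll":0.42,"hand":-1},{"linear":[-65,-115,0],"roll":0.56,"hand":-1},{"linear":[-81,-144,0],"roll":0.7,"hand":-1},{"linear":[-98,-172,0],"roll":0.84,"hand":-1},{"linear":[-115,-201,0],"roll":0.98,"hand":-1},{"linear":[-130,-229,0],"roll":1.12,"hand":-1}]'
python3 -m creep '[{"linear":[0,0,-5],"roll":0.14,"hand":-1},{"linear":[0,0,-15],"roll":0.28,"hand":-1},{"linear":[0,0,-30],"roll":0.42,"hand":-1},{"linear":[0,0,-45],"roll":0.45,"hand":-1},{"linear":[0,0,-60],"roll":0.45,"hand":-1},{"linear":[0,0,-70],"roll":0.45,"hand":-1},{"linear":[0,0,-70],"roll":0.45,"hand":-1},{"linear":[0,0,-70],"roll":0.45,"hand":-1}]'
python3 - <<'E'
from h import *
im,X=cloud("wrist");np.save("w.npy",X);cv2.imwrite("pics/w1.png",im)
s=ctrl.get_state();print(s["t"],s["ee_pos"],s["tcp_rot"],s["force"])
im,X=cloud("scene");cv2.imwrite("pics/s1.png",cv2.resize(im[120:300,150:430],(800,514),interpolation=2))
E
```

```text
t: 0.9
ee_pos: [418.8, -229.8, 231.0]
tcp_rot: [-0.0, 0.221, 0.975, 0.0]
force: [0.1, -0.1, 0.1]
gripper_width: 0.1
finger_force: 0.0
t: 1.7
ee_pos: [420.1, -229.0, 161.4]
tcp_rot: [-0.0, 0.0, 1.0, 0.0]
force: [-0.9, 0.2, 0.8]
gripper_width: 0.0
finger_force: 0.0
1.75 [ 420.34369079 -229.24334182  161.85430611] [ 3.15138678e-04  3.79277445e-04  9.99999839e-01 -2.81031398e-04] [0.28682768 0.03231511 0.65665972]
```

View pics/w1.png

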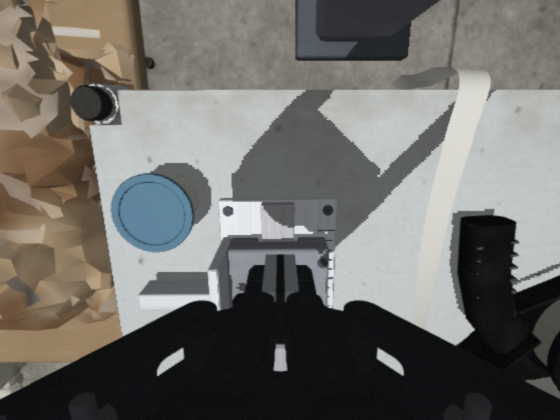

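View pics/s1.png

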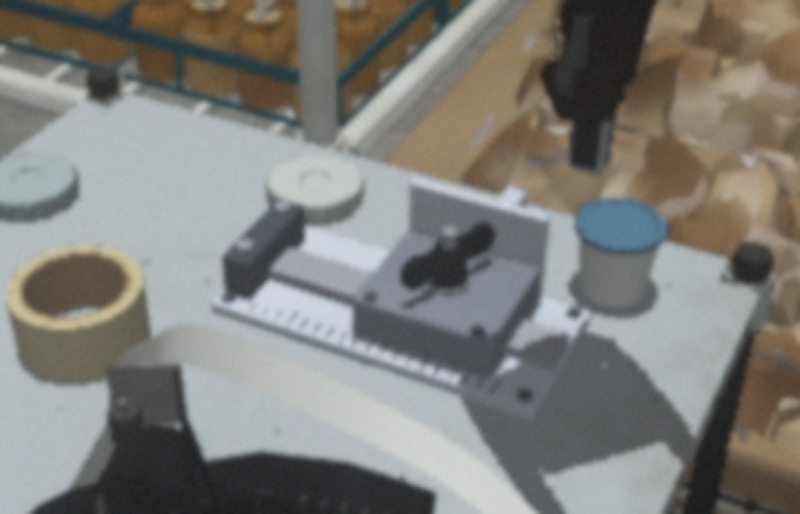

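The wrist view shows the near plate edge level (row ~200), the fingers shut at (280,280), and the cup at (152,212), clear of the hand. The scene crop shows the wings at (410,275) and (485,235), with the fingertip narrow and the bulge about 65 mm higher up. Next: descend and push.

```bash
python3 -m creep '[{"linear":[0,0,-15],"roll":0,"hand":-1},{"linear":[0,0,-35],"roll":0,"hand":-1},{"linear":[0,0,-55],"roll":0,"hand":-1},{"linear":[0,0,-75],"roll":0,"hand":-1},{"linear":[0,0,-95],"roll":0,"hand":-1},{"linear":[0,0,-113],"roll":0,"hand":-1},{"linear":[0,0,-126],"roll":0,"hand":-1},{"linear":[0,0,-131],"roll":0,"hand":-1}]'
python3 -m creep '[{"linear":[4,0,0],"roll":0,"hand":-1},{"linear":[8,0,0],"roll":0,"hand":-1},{"linear":[12,0,0],"roll":0,"hand":-1},{"linear":[15,0,0],"roll":0,"hand":-1},{"linear":[18,0,0],"roll":0,"hand":-1},{"linear":[21,0,0],"roll":0,"hand":-1},{"linear":[24,0,0],"roll":0,"hand":-1},{"linear":[27,0,0],"roll":0,"hand":-1}]'
python3 -m creep '[{"linear":[4,0,0],"roll":0,"hand":-1},{"linear":[8,0,0],"roll":0,"hand":-1},{"linear":[12,0,0],"roll":0,"hand":-1},{"linear":[16,0,0],"roll":0,"hand":-1},{"linear":[20,0,0],"roll":0,"hand":-1},{"linear":[24,0,0],"roll":0,"hand":-1},{"linear":[28,0,0],"roll":0,"hand":-1},{"linear":[32,0,0],"roll":0,"hand":-1}]'
```

```text
t: 2.6
ee_pos: [419.9, -228.9, 29.7]
tcp_rot: [-0.0, 0.0, 1.0, 0.0]
force: [0.8, 0.0, -0.1]
gripper_width: 0.2
finger_force: 0.0
t: 3.4
ee_pos: [446.7, -228.8, 30.3]
tcp_rot: [-0.001, 0.0, 1.0, 0.0]
force: [-5.2, -1.6, 4.7]
gripper_width: 0.1
finger_force: 3.1
t: 4.2
ee_pos: [477.5, -228.6, 30.2]
tcp_rot: [-0.002, 0.0, 1.0, 0.001]
force: [-6.1, -0.3, 5.1]
gripper_width: -0.2
finger_force: 3.1
```

```bash
python3 -m creep '[{"linear":[4,0,0],"roll":0,"hand":-1},{"linear":[8,0,0],"roll":0,"hand":-1},{"linear":[12,0,0],"roll":0,"hand":-1},{"linear":[16,0,0],"roll":0,"hand":-1},{"linear":[20,0,0],"roll":0,"hand":-1},{"linear":[24,0,0],"roll":0,"hand":-1},{"linear":[28,0,0],"roll":0,"hand":-1},{"linear":[32,0,0],"roll":0,"hand":-1}]'
python3 -m creep '[{"linear":[2,0,0],"roll":0,"hand":-1},{"linear":[4,0,0],"roll":0,"hand":-1},{"linear":[6,0,0],"roll":0,"hand":-1},{"linear":[7,0,0],"roll":0,"hand":-1},{"linear":[8,0,0],"roll":0,"hand":-1},{"linear":[9,0,0],"roll":0,"hand":-1},{"linear":[10,0,0],"roll":0,"hand":-1},{"linear":[10,0,0],"roll":0,"hand":-1}]'
python3 - <<'E'
from h import *
for n in("scene","side"):
    im,X=cloud(n);np.save(n+".npy",X);cv2.imwrite(f"pics/{n}2.png",im)
    P=X.reshape(-1,3)
    Q=P[(P[:,2]>42)&(P[:,2]<47)&(P[:,0]>530)&(P[:,0]<645)&(P[:,1]>-280)&(P[:,1]<-185)];print(n,np.percentile(Q,[1,50,99],axis=0).round(1))
E
```

```text
t: 5.0
ee_pos: [509.3, -228.3, 30.1]
tcp_rot: [-0.002, 0.0, 1.0, 0.001]
force: [-6.2, 0.9, 6.6]
gripper_width: -0.2
finger_force: 3.1
t: 5.8
ee_pos: [519.4, -228.2, 30.1]
tcp_rot: [-0.002, 0.0, 1.0, 0.001]
force: [-6.1, 0.6, 3.4]
gripper_width: -0.1
finger_force: 2.7
scene [[ 530.9 -274.6   42.2]
 [ 581.1 -210.3   45.3]
 [ 644.2 -186.5   46.9]]
side [[ 531.6 -276.7   42.2]
 [ 569.8 -214.8   44.1]
 [ 642.8 -187.4   46.7]]
```

Now I inch forward until the force rises.

```bash
python3 -m creep '[{"linear":[0.5,0,0],"roll":0,"hand":-1},{"linear":[1,0,0],"roll":0,"hand":-1},{"linear":[1.5,0,0],"roll":0,"hand":-1},{"linear":[2,0,0],"roll":0,"hand":-1},{"linear":[2.5,0,0],"roll":0,"hand":-1},{"linear":[3,0,0],"roll":0,"hand":-1},{"linear":[3.5,0,0],"roll":0,"hand":-1},{"linear":[4,0,0],"roll":0,"hand":-1}]'
python3 -m creep '[{"linear":[0.5,0,0],"roll":0,"hand":-1},{"linear":[1,0,0],"roll":0,"hand":-1},{"linear":[1.5,0,0],"roll":0,"hand":-1},{"linear":[2,0,0],"roll":0,"hand":-1},{"linear":[2,0,0],"roll":0,"hand":-1},{"linear":[2,0,0],"roll":0,"hand":-1},{"linear":[2,0,0],"roll":0,"hand":-1},{"linear":[2,0,0],"roll":0,"hand":-1}]'
```

```text
t: 6.7
ee_pos: [523.1, -228.2, 30.0]
tcp_rot: [-0.002, 0.0, 1.0, 0.001]
force: [-5.7, 1.3, 4.8]
gripper_width: -0.2
finger_force: 3.0
t: 7.5
ee_pos: [525.2, -228.2, 30.0]
tcp_rot: [-0.002, 0.0, 1.0, 0.001]
force: [-6.3, 1.3, 4.4]
gripper_width: 0.0
finger_force: 2.8
```

```bash
python3 -m creep '[{"linear":[0.3,0,0],"roll":0,"hand":-1},{"linear":[0.6,0,0],"roll":0,"hand":-1},{"linear":[0.9,0,0],"roll":0,"hand":-1},{"linear":[1.2,0,0],"roll":0,"hand":-1},{"linear":[1.5,0,0],"roll":0,"hand":-1},{"linear":[1.8,0,0],"roll":0,"hand":-1},{"linear":[2,0,0],"roll":0,"hand":-1},{"linear":[2,0,0],"roll":0,"hand":-1}]'
python3 -m creep '[{"linear":[0.3,0,0],"roll":0,"hand":-1},{"linear":[0.6,0,0],"roll":0,"hand":-1},{"linear":[0.9,0,0],"roll":0,"hand":-1},{"linear":[1.2,0,0],"roll":0,"hand":-1},{"linear":[1.5,0,0],"roll":0,"hand":-1},{"linear":[1.5,0,0],"roll":0,"hand":-1},{"linear":[1.5,0,0],"roll":0,"hand":-1},{"linear":[1.5,0,0],"roll":0,"hand":-1}]'
```

```text
t: 8.3
ee_pos: [527.2, -228.2, 30.0]
tcp_rot: [-0.002, 0.0, 1.0, 0.001]
force: [-5.3, 1.2, 4.6]
gripper_width: 0.0
finger_force: 2.9
t: 9.1
ee_pos: [527.3, -228.2, 30.0]
tcp_rot: [-0.003, 0.0, 1.0, 0.001]
force: [-10.1, 0.2, 7.8]
gripper_width: -0.2
finger_force: 5.3
```

```bash
python3 -m creep '[{"linear":[0.5,0,0],"roll":0,"hand":-1},{"linear":[1,0,0],"roll":0,"hand":-1},{"linear":[1,0,0],"roll":0,"hand":-1},{"linear":[1,0,0],"roll":0,"hand":-1},{"linear":[1,0,0],"roll":0,"hand":-1},{"linear":[1,0,0],"roll":0,"hand":-1},{"linear":[1,0,0],"roll":0,"hand":-1},{"linear":[1,0,0],"roll":0,"hand":-1}]'
python3 -m creep '[{"linear":[-4,0,0],"roll":0,"hand":-1},{"linear":[-14,0,0],"roll":0,"hand":-1},{"linear":[-24,0,0],"roll":0,"hand":-1},{"linear":[-34,0,10],"roll":0,"hand":-1},{"linear":[-44,0,40],"roll":0,"hand":-1},{"linear":[-49,0,70],"roll":0,"hand":-1},{"linear":[-49,0,95],"roll":0,"hand":-1},{"linear":[-49,0,100],"roll":0,"hand":-1}]'
cat > m.py <<'E'
from h import *
for n in("scene","side"):
    im,X=cloud(n);np.save(n+".npy",X)
    P=X.reshape(-1,3);b=lambda l,h:P[(P[:,2]>l)&(P[:,2]<h)&(P[:,0]>540)&(P[:,0]<636)&(P[:,1]>-270)&(P[:,1]<-185)]
    Q=b(54,90);T=Q[Q[:,2]>81]
    W=b(70,80);W=W-[587,-229,0];r=np.hypot(W[:,0],W[:,1]);W=W[r>13]
    th=.5*np.angle(np.exp(2j*np.arctan2(W[:,1],W[:,0])).mean())
    print(n,"stud",T.mean(0),len(T),"wingrect",cv2.minAreaRect(Q[Q[:,2]<80][:,:2].astype(np.float32)),"th",th,"v",[(-th)%np.pi,(-th)%np.pi+np.pi],len(W))
    S=P[(P[:,2]>42)&(P[:,2]<46)&(P[:,0]>500)&(P[:,0]<630)&(P[:,1]>-270)&(P[:,1]<-185)];print("saddle x",np.percentile(S[:,0],[.5,99.5]),"y99",np.percentile(S[:,1],99.5))
    cv2.imwrite("pics/m_%s_%.1f.png"%(n,ctrl.get_state()["t"]),cv2.resize(im[150:270,190:350] if n=="scene" else im[170:290,190:350],(800,600),interpolation=2))
E
python3 m.py; ls pics
```

```text
t: 9.9
ee_pos: [527.3, -228.1, 30.0]
tcp_rot: [-0.004, 0.0, 1.0, 0.001]
force: [-13.6, -0.2, 9.8]
gripper_width: 0.5
finger_force: 6.9
t: 10.7
ee_pos: [483.6, -230.3, 134.2]
tcp_rot: [0.003, 0.001, 1.0, -0.002]
force: [0.3, -0.1, 0.9]
gripper_width: -0.2
finger_force: 0.0
scene stud [ 587.06303518 -230.78156049   85.64918851] 26 wingrect ((585.9491577148438, -229.12950134277344), (75.006103515625, 24.20718765258789), 51.936283111572266) th 1.1689333728633393 v [np.float64(1.9726592807264538), np.float64(5.114251934316247)] 115
saddle x [537.64068627 629.51845362] y99 -186.43616250423338
side stud [ 585.08940857 -228.22097324   84.70583272] 21 wingrect ((584.1478881835938, -228.49009704589844), (78.87613677978516, 20.33047103881836), 55.97008514404297) th 1.1687664837374638 v [np.float64(1.9728261698523293), np.float64(5.114418823442122)] 101
saddle x [536.71364366 628.55381908] y99 -185.58706562246815
a.png
m_scene_10.8.png
m_side_10.8.png
s1.png
scene.png
scene2.png
side.png
side2.png
w1.png
```

Force rose to 13.6 N with no motion, so the carriage is home. The saddle's near edge is at 537, so the axis is at about (586,-229.5). The wings lie at about 1.04 rad, so v ≈ 2.1. I'll position on the left side behind the wing and do stroke 1.

```bash
python3 -m creep '[{"linear":[22,8,0],"roll":0,"hand":-1},{"linear":[45,16,0],"roll":0,"hand":-1},{"linear":[68,24,0],"roll":0,"hand":-1},{"linear":[84,34,0],"roll":0,"hand":-1},{"linear":[88.5,36,-15],"roll":0,"hand":-1},{"linear":[88.5,36,-38],"roll":0,"hand":-1},{"linear":[88.5,34,-60],"roll":0,"hand":-1},{"linear":[88.5,32.2,-70],"roll":0,"hand":-1}]'
python3 -m creep '[{"linear":[3.4,1.4,0],"roll":0,"hand":-1},{"linear":[6.8,2.4,0],"roll":0,"hand":-1},{"linear":[10.4,3,0],"roll":0,"hand":-1},{"linear":[14,3.3,0],"roll":0,"hand":-1},{"linear":[17.5,3.2,0],"roll":0,"hand":-1},{"linear":[21.1,2.8,0],"roll":0,"hand":-1},{"linear":[24.6,2,0],"roll":0,"hand":-1},{"linear":[28,0.9,0],"roll":0,"hand":-1}]'
python3 m.py
```

```text
t: 11.6
ee_pos: [568.0, -195.7, 56.0]
tcp_rot: [-0.003, 0.0, 1.0, 0.002]
force: [-0.1, -0.3, 0.3]
gripper_width: -0.0
finger_force: 0.0
t: 12.4
ee_pos: [598.7, -195.7, 60.2]
tcp_rot: [-0.001, 0.0, 1.0, 0.0]
force: [-3.5, 0.1, 0.7]
gripper_width: 0.0
finger_force: 1.4
scene stud [ 589.35627578 -207.41923243   85.95720146] 61 wingrect ((586.4043579101562, -223.54937744140625), (84.24317932128906, 27.48615074157715), 65.40676879882812) th 0.995499073545954 v [np.float64(2.146093580043839), np.float64(5.287686233633632)] 100
saddle x [537.45609959 629.07500684] y99 -186.5718964024061
side stud [ 589.94312113 -204.10406883   85.41036071] 62 wingrect ((587.2620849609375, -226.080078125), (84.82945251464844, 33.1225471496582), 63.56120681762695) th 0.9927040191444062 v [np.float64(2.148888634445387), np.float64(5.2904812880351795)] 106
saddle x [536.7192894  629.29207948] y99 -186.0888383149764
```

Contact is at the expected force (3.5 N). Continuing the stroke to φ≈0.37.

```bash
python3 -m creep '[{"linear":[3.3,-1.5,0],"roll":0,"hand":-1},{"linear":[6.5,-3.3,0],"roll":0,"hand":-1},{"linear":[9.4,-5.4,0],"roll":0,"hand":-1},{"linear":[12.1,-7.8,0],"roll":0,"hand":-1},{"linear":[14.5,-10.4,0],"roll":0,"hand":-1},{"linear":[16.7,-13.3,0],"roll":0,"hand":-1},{"linear":[18.6,-16.3,0],"roll":0,"hand":-1},{"linear":[20.2,-19.6,0],"roll":0,"hand":-1}]'
python3 -m creep '[{"linear":[0.6,-1.7,0],"roll":0,"hand":-1},{"linear":[0.6,-1.7,0],"roll":0,"hand":-1},{"linear":[0.6,1,0],"roll":0,"hand":-1},{"linear":[0,8,5],"roll":0,"hand":-1},{"linear":[-10,16,25],"roll":0,"hand":-1},{"linear":[-35,16,50],"roll":0,"hand":-1},{"linear":[-80,10,65],"roll":0,"hand":-1},{"linear":[-120,0,65],"roll":0,"hand":-1}]'
python3 m.py
```

```text
t: 13.3
ee_pos: [619.4, -215.4, 60.3]
tcp_rot: [-0.0, 0.0, 1.0, 0.0]
force: [-1.9, 4.1, -0.5]
gripper_width: 0.1
finger_force: 1.5
t: 14.1
ee_pos: [499.8, -215.8, 128.4]
tcp_rot: [0.003, -0.001, 1.0, -0.002]
force: [-0.1, -0.2, -0.2]
gripper_width: 0.1
finger_force: 0.0
scene stud [ 587.51340019 -229.76014804   86.17055783] 24 wingrect ((587.8177490234375, -228.5977325439453), (77.92937469482422, 21.503599166870117), 1.086450457572937) th -0.17120358592796717 v [np.float64(0.17120358592796717), np.float64(3.3127962395177604)] 117
saddle x [537.47267501 628.81417807] y99 -186.077236108635
side stud [ 585.09480154 -228.47458963   84.60461857] 21 wingrect ((586.3403930664062, -229.41641235351562), (21.772483825683594, 78.01062774658203), 72.02384948730469) th -0.1733727888203018 v [np.float64(0.1733727888203018), np.float64(3.3149654424100947)] 110
saddle x [536.65445803 629.59354948] y99 -186.28143466112917
```

```bash
ls -t pics|head -2; cp pics/$(ls -t pics|grep m_scene|head -1) pics/v1.png
```

```text
m_side_14.2.png
m_scene_14.2.png
```

View pics/v1.png

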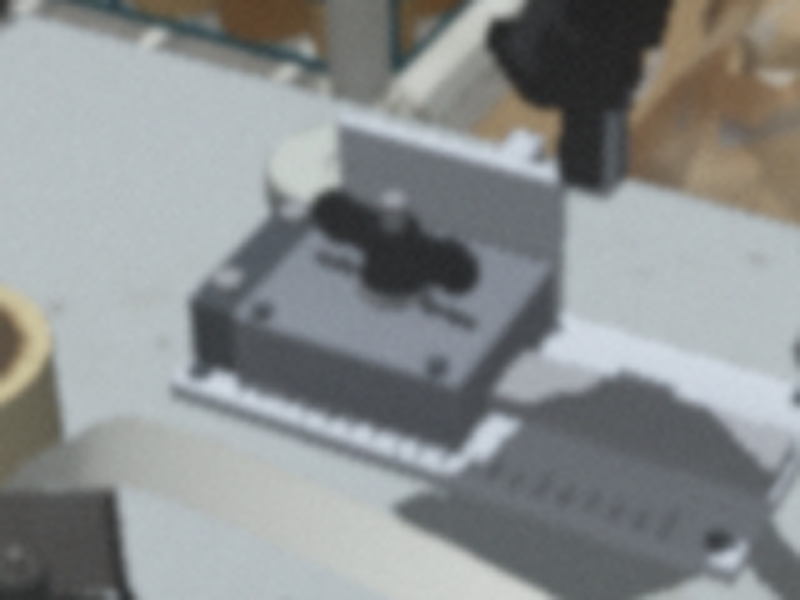

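The carriage sits flush with the block, and the wings point at ~(330,215) and (465,265) in the crop, so v ≈ 3.3. Stroke 2 starts from the right side of the near wing.

```bash
python3 -m creep '[{"linear":[18,-11,0],"roll":0,"hand":-1},{"linear":[36,-23,0],"roll":0,"hand":-1},{"linear":[50,-33,0],"roll":0,"hand":-1},{"linear":[52.8,-33.5,-12],"roll":0,"hand":-1},{"linear":[52.8,-33.5,-32],"roll":0,"hand":-1},{"linear":[52.8,-33.5,-52],"roll":0,"hand":-1},{"linear":[52.8,-33.5,-65],"roll":0,"hand":-1},{"linear":[52.8,-33.5,-65],"roll":0,"hand":-1}]'
python3 -m creep '[{"linear":[0.7,5.9,0],"roll":0,"hand":-1},{"linear":[-0.8,10.3,0],"roll":0,"hand":-1},{"linear":[-1.7,14.9,0],"roll":0,"hand":-1},{"linear":[-2,19.5,0],"roll":0,"hand":-1},{"linear":[-1.7,24.2,0],"roll":0,"hand":-1},{"linear":[-0.8,28.8,0],"roll":0,"hand":-1},{"linear":[0.7,33.2,0],"roll":0,"hand":-1},{"linear":[2.8,37.4,0],"roll":0,"hand":-1}]'
```

```text
t: 15.0
ee_pos: [550.4, -247.4, 57.8]
tcp_rot: [-0.002, 0.0, 1.0, 0.001]
force: [-0.1, 0.3, 0.9]
gripper_width: -0.1
finger_force: 0.0
t: 15.8
ee_pos: [554.5, -211.0, 60.2]
tcp_rot: [-0.0, 0.0, 1.0, 0.0]
force: [-0.4, -3.6, -0.2]
gripper_width: -0.0
finger_force: 1.1
```

```bash
python3 -m creep '[{"linear":[2.6,3.9,0],"roll":0,"hand":-1},{"linear":[5.6,7.4,0],"roll":0,"hand":-1},{"linear":[9.2,10.6,0],"roll":0,"hand":-1},{"linear":[13,13.2,0],"roll":0,"hand":-1},{"linear":[17.2,15.3,0],"roll":0,"hand":-1},{"linear":[21.6,16.8,0],"roll":0,"hand":-1},{"linear":[26.2,17.8,0],"roll":0,"hand":-1},{"linear":[30.9,18.1,0],"roll":0,"hand":-1}]'
python3 -m creep '[{"linear":[4.6,-0.3,0],"roll":0,"hand":-1},{"linear":[9.2,-1.1,0],"roll":0,"hand":-1},{"linear":[13.7,-2.6,0],"roll":0,"hand":-1},{"linear":[17.9,-4.6,0],"roll":0,"hand":-1},{"linear":[21.8,-7.1,0],"roll":0,"hand":-1},{"linear":[25.4,-10.2,0],"roll":0,"hand":-1},{"linear":[28.5,-13.6,0],"roll":0,"hand":-1},{"linear":[31.2,-17.5,0],"roll":0,"hand":-1}]'
```

```text
t: 16.6
ee_pos: [585.8, -193.1, 60.2]
tcp_rot: [-0.0, 0.0, 1.0, 0.0]
force: [-3.6, -0.1, 0.8]
gripper_width: -0.3
finger_force: 1.2
t: 17.4
ee_pos: [617.4, -211.1, 60.4]
tcp_rot: [0.0, 0.0, 1.0, 0.0]
force: [-0.9, 2.1, -0.3]
gripper_width: 0.1
finger_force: 1.1
```

```bash
python3 -m creep '[{"linear":[1,-1.5,0],"roll":0,"hand":-1},{"linear":[1.5,-3,0],"roll":0,"hand":-1},{"linear":[2,-4.3,0],"roll":0,"hand":-1},{"linear":[2,-5.3,0],"roll":0,"hand":-1},{"linear":[2,-5.7,0],"roll":0,"hand":-1},{"linear":[2,-6,0],"roll":0,"hand":-1},{"linear":[2,-6,0],"roll":0,"hand":-1},{"linear":[2,-6,0],"roll":0,"hand":-1}]'
python3 -m creep '[{"linear":[0,-0.5,0],"roll":0,"hand":-1},{"linear":[0,-1,0],"roll":0,"hand":-1},{"linear":[0,-1.5,0],"roll":0,"hand":-1},{"linear":[0,-1.5,0],"roll":0,"hand":-1},{"linear":[0,-1.5,0],"roll":0,"hand":-1},{"linear":[0,-1.5,0],"roll":0,"hand":-1},{"linear":[0,-1.5,0],"roll":0,"hand":-1},{"linear":[0,-1.5,0],"roll":0,"hand":-1}]'
```

```text
t: 18.2
ee_pos: [618.9, -216.9, 60.3]
tcp_rot: [0.0, 0.0, 1.0, -0.0]
force: [-1.7, 2.3, -0.0]
gripper_width: 0.4
finger_force: 1.3
t: 19.0
ee_pos: [618.9, -218.4, 60.3]
tcp_rot: [-0.0, 0.0, 1.0, 0.0]
force: [-0.4, 3.6, 0.1]
gripper_width: -0.0
finger_force: 1.7
```

Still turning (no force rise), so I keep inching.

```bash
python3 -m creep '[{"linear":[0,-0.5,0],"roll":0,"hand":-1},{"linear":[0,-1,0],"roll":0,"hand":-1},{"linear":[0,-1.5,0],"roll":0,"hand":-1},{"linear":[0,-2,0],"roll":0,"hand":-1},{"linear":[0,-2,0],"roll":0,"hand":-1},{"linear":[0,-2,0],"roll":0,"hand":-1},{"linear":[0,-2,0],"roll":0,"hand":-1},{"linear":[0,-2,0],"roll":0,"hand":-1}]'
python3 -m creep '[{"linear":[0,-0.5,0],"roll":0,"hand":-1},{"linear":[0,-1,0],"roll":0,"hand":-1},{"linear":[0,-1.5,0],"roll":0,"hand":-1},{"linear":[0,-1.5,0],"roll":0,"hand":-1},{"linear":[0,-1.5,0],"roll":0,"hand":-1},{"linear":[0,-1.5,0],"roll":0,"hand":-1},{"linear":[0,-1.5,0],"roll":0,"hand":-1},{"linear":[0,-1.5,0],"roll":0,"hand":-1}]'
```

```text
t: 19.8
ee_pos: [618.8, -218.8, 60.2]
tcp_rot: [-0.0, 0.0, 1.0, 0.001]
force: [0.1, 8.7, 2.6]
gripper_width: 0.2
finger_force: 4.0
t: 20.6
ee_pos: [618.8, -219.1, 60.2]
tcp_rot: [-0.0, 0.0, 1.0, 0.002]
force: [-1.6, 12.8, 3.5]
gripper_width: -0.0
finger_force: 5.7
```

Hard stop reached: 12.8 N with no further turn. I back off and verify.

```bash
python3 -m creep '[{"linear":[0,3,0],"roll":0,"hand":-1},{"linear":[0,8,0],"roll":0,"hand":-1},{"linear":[0,16,5],"roll":0,"hand":-1},{"linear":[-5,22,25],"roll":0,"hand":-1},{"linear":[-20,25,50],"roll":0,"hand":-1},{"linear":[-55,20,75],"roll":0,"hand":-1},{"linear":[-95,15,90],"roll":0,"hand":-1},{"linear":[-130,10,95],"roll":0,"hand":-1}]'
python3 m.py; cp pics/$(ls -t pics|grep m_scene|head -1) pics/v2.png
```

```text
t: 21.4
ee_pos: [488.7, -213.0, 158.0]
tcp_rot: [0.002, 0.0, 1.0, -0.002]
force: [-0.2, -0.9, -0.4]
gripper_width: 0.1
finger_force: 0.0
scene stud [ 586.06881625 -229.30274712   85.8322979 ] 25 wingrect ((587.617431640625, -229.0627899169922), (22.153621673583984, 78.40979766845703), 83.67276000976562) th -0.19994628727674857 v [np.float64(0.19994628727674857), np.float64(3.341538940866542)] 105
saddle x [537.5474415  629.06506375] y99 -186.30652305581745
side stud [ 585.35205319 -228.88716658   84.40081165] 21 wingrect ((586.3208618164062, -228.35809326171875), (21.639530181884766, 78.09178924560547), 85.61640930175781) th -0.2105693607393104 v [np.float64(0.2105693607393104), np.float64(3.3521620143291035)] 111
saddle x [536.53975296 629.7388544 ] y99 -186.8330503738053
```

View pics/v2.png

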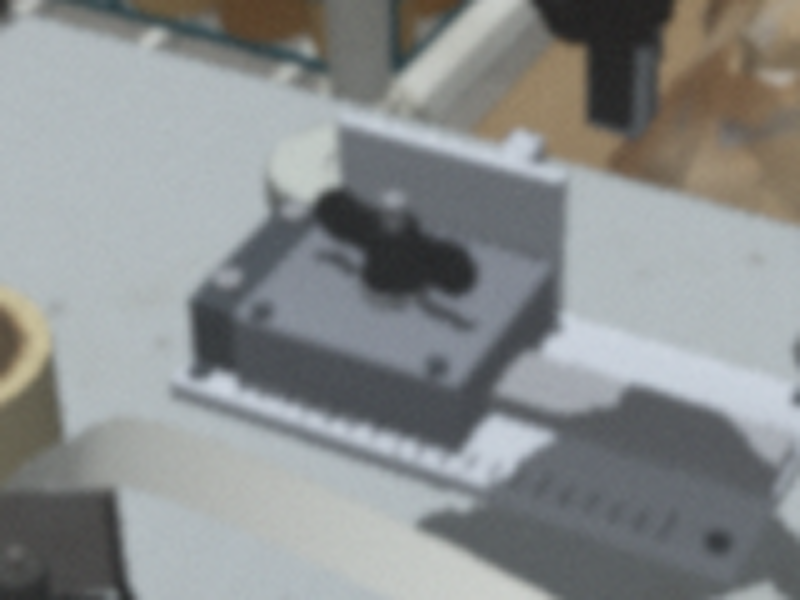

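The carriage is still flush with the block. The wings (340,215)/(460,268) lie at -0.2 rad, so v ≈ 6.5, and the hand is clear. Handing in.

```bash
python3 -c "
from plant import ctrl;print(ctrl.close_job())"
```

```text
the job is handed in; nothing more can be done
None
```

I pushed the carriage up against the end block, then tightened the wing screw clockwise to its hard stop in two fingertip strokes, and handed the job in at about 21.5 s with the robot clear of everything; the cup, tape roll and cap were not touched.

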